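Thread the missing lift shaft of a sampler unit and hold it level

ROBOT

A 6-joint arm with a two-finger parallel gripper is mounted at the origin on the work surface. World frame = base frame: x ahead of the robot, y to its left, z up, the work surface at z = 0. Lengths are in m, angles in rad, forces in N, time in s.
With the tool pointing down it reaches from about 0.35 to 0.925 m from the base axis. Payload 6.4 kg.
Tool frame: the origin (TCP) lies at the very end of the fingers, on their centre line; the grasp point (between the pads) lies 19 mm behind it; z points along the fingers, y is the line along which they close (so a half turn about z gives the same grasp; the last joint's range is limited). The gripper opens to 85 mm and grips with 20 to 120 N. Pads are 22 mm wide; open, the fingers measure 114 mm over their backs; the gripper's body (76 mm by 85 mm) begins 54 mm behind the grasp point. The pads swing forward as they close: fully open they stand 13 mm farther back than shut.
Start: joints at [1.1, 0.245, 1.558, -0, 1.339, -0.174], TCP at [0.19, 0.622, 0.231] pointing down, gripper open.
Joint ranges: [-3.13, 3.13], [-1.02, 2.26], [0.13, 2.54], [-0.95, 4.09], [0.21, 2.88], [-2.74, 2.74]. Speed limits (rad/s): [2.57, 2.57, 3.14, 3.14, 3.14, 3.14].

INTERFACE

Orientations are given as [roll, pitch, yaw] about the fixed x, y, z axes, in that order (R = Rz(yaw) Ry(pitch) Rx(roll)).
In Python, from workcell import ctrl gives the robot as it stands.
- The arm moves only by the shell command python3 -m handwheel 'ROWS' [FORCE]. ROWS is JSON, a list of rows, each an object with "translation": the shift along the world's x, y, z in m, a list of three; "angular": the turn, a rotation vector about the world's x, y, z in rad, a list of three; "gripper": the closure, from 0 (fully open) to 1 (shut). In form: [{"translation": [tx, ty, tz], "angular": [rx, ry, rz], "gripper": gripper}, ...]. A call has 1 to 5 rows; each row is the pose to reach, as a shift and turn from the pose commanded when the call began; what a row does not reach only later rows make up. A row lasts 1/10 s, in which the tool goes at most 50 mm and 8.59 degrees, less where a joint would pass 70% of its speed; a pose out of reach is approached as far as the arm can. A call with a gripper value outside its range is refused whole. The fingers move at their own pace and stop on an object; FORCE is the grip in N (left out, the last holds). Time passes only in rows, so rows that repeat a pose let the fingers close. It gives the time, the measured TCP pose, the force, the opening and the grip force at its end, in the units of the state.
- ctrl.get_obs(): the state, without advancing time (a new reading comes with each control period).
- ctrl.read_camera(name): name is "scene" or "side" or "wrist"; returns (picture, depth): 400x640x3 uint8, red, green, blue; 400x640 float32, m along the optical axis (not along the pixel's ray), 0 where there is no reading.
- ctrl.camera_model(name): a dict with "intrinsics" (3x3 intrinsics, pixels), "rvec" (rotation vector, rad) and "tvec" (3), from world to camera coordinates, as OpenCV has them; the wrist camera has in their place "mount" (4x4, takes a point from camera to tool coordinates, whose origin is the TCP and whose axes are the flange's). Camera axes: x right, y down, z forward; pixel columns grow to the right and rows downward; lengths in m; the calibration is good to about 2 mm. The wrist camera is an equidistant fisheye: a pixel r from the principal point sees the ray r / f radians off the axis. A picture is of the moment at which its call begins: read the wrist's pose just before it. camera_model takes no time and is no camera call.
- ctrl.close_job(): hands the job in; it is judged then, once.
Trained networks look in the newest picture that a camera, given by its name, has taken for a name from the list of things; names that differ only in an ending like _2 or _b are one class to them, and where a whole thing is asked for, a point or a joint stands for the part that bears it (a point fixed in the world has none). Each returns a list of dicts, best first, with "p" (0 to 1); they miss things now and then, are a little off and sometimes report something else, mostly with a low value. They report only what shows in the picture. A call takes as long as a camera call. They do not tell look-alikes from the thing itself.
- ctrl.recognise(camera, thing): "xyz" ([x, y, z] in m, in world coordinates, good to about 4 mm: the middle of the surface that is visible of it).
- ctrl.trace(camera, thing): "pixels" (400x640 bool, what is visible of it).
The state is a dict: "time": time; "qpos": joint angles; "qd": joint speeds; "tau": joint torques, N m; "eef_pos": TCP position; "ee_rot": TCP orientation; "wrist_force": force on the tool from outside, world axes, zero at the start; "moment": the same for the moment, N m; "grip_width": opening from 0.0 (shut) to 1.0 (fully open); "gripper_force": force on a finger pad.
Only numpy, scipy, OpenCV 4.12 (cv2) and the standard library are available. Lean on these libraries where they do the work, as an engineer would, in place of code of your own. Each camera call takes 0.05 s, during which the arm holds its last target. There are 200 camera calls.

TASK

On the twin lift unit of the analyser one shaft is fitted and the other pair of bushings stands empty. Lift the spare shaft out of the tube rack, thread it from above through the upper and then the lower bushing of the empty pair, and finish while still gripping and holding it there, straight, still and not forced sideways, its hub level with the hub of the fitted shaft, so that its belt clamp can be tightened. Leave the tubes in the rack and the other things on the bench where they are.

Things in the scene. Friction and masses are not known exactly. Their poses are not given: they have to be found in the camera images.
- lift: Twin lift unit, fixed, upright: dark frame 160 wide (y), 134 high, two aluminium decks with two pairs of flanged bronze bushings. Origin on the bench midway between the pairs; x out of its open front, z up. Pairs at x 0, y +40 (left) and -40 mm (right); bore 13.75, flange 29, upper bushings z 116-134, lower z 34-52 mm, below them the bench. Open belt clamp at z 84 in the empty pair, jaws 23 apart.
- left_upper (a point): Centre of the top face of the upper bushing of the left pair (lift y +40 mm, z 134 mm); its axes are those of the lift.
- left_lower (a point): Centre of the top face of the lower bushing of the left pair (lift y +40 mm, z 52 mm).
- right_upper (a point): Centre of the top face of the upper bushing of the right pair (lift y -40 mm, z 134 mm).
- right_lower (a point): Centre of the top face of the lower bushing of the right pair (lift y -40 mm, z 52 mm).
- fitted: The shaft already fitted, immovable, in one of the two pairs; like the spare: steel, 12 mm, aluminium hub 24 mm across and 30 mm high on top. Origin on its axis at the hub's underside (shaft 150 mm down from there, hub 30 mm up), z up. Hub's underside 28 to 44 mm above the upper bushing's top (its top 58 to 74 mm above), different at each start.
- shaft: The spare shaft, loose, 0.11 to 0.22 kg, upright in one of the rack's openings: steel rod 12 mm across, 150 mm long, its foot tapered over the last 8 mm to 7.6 mm across; on top a plain round aluminium hub 24 mm across, 30 mm high (180 mm overall). Origin at the centre of the foot, z along the shaft up to the hub; foot 6 mm above the bench at the start. Gripped by the hub.
- shaft_hub (a point): Point on the spare shaft's axis at the hub's underside, 150 mm above the foot; the hub reaches 30 mm up from here.
- rack: White tube rack, fixed, 60 mm (x) by 144 mm (y), 66 mm high; origin at the centre of its underside, z up. Ten openings 14.5 mm square, in two rows at x +-12.5 mm, at y -50, -25, 0, 25, 50 mm, floor at z 6 mm. Three capped tubes and the spare shaft each stand in one of four openings, drawn anew at each start.
- tube1: Capped glass tube, loose, 13 mm across, cap 16 mm across, 86 mm high overall, upright in the rack; origin at the centre of its foot, top 92 mm above the bench.
- tube2: Capped glass tube, loose, 13 mm across, cap 16 mm across, 86 mm high overall, upright in the rack; origin at the centre of its foot, top 92 mm above the bench.
- tube3: Capped glass tube, loose, 13 mm across, cap 16 mm across, 86 mm high overall, upright in the rack; origin at the centre of its foot, top 92 mm above the bench.
- segment: Bystander: beige carousel segment with a spool handle, 110 mm across, 116 mm high, on the bench; origin at the centre of its underside.
- probe_arm: Bystander: beige probe arm lying on the bench, 180 mm long (y), 33 mm high, thin needle pointing to its +x; origin under the middle of its shell.
- driver: Bystander: screwdriver, 170 mm long, lying on the bench, handle to its -x; origin under its middle.
- grease: Bystander: grease jar, 48 mm across, 45 mm high, on the bench; origin at the centre of its underside.
Mind the look-alikes: they are no part of the job. Leave any green look-alike of the tube2 alone.

How it is judged:
On the way, in this order (a step that is already met when the one before it is completed fails the run):
1. the shaft's foot has come through the upper bushing of the empty pair, with the shaft gripped ((horizontal distance between shaft and left_lower below 0.008 m or horizontal distance between shaft and right_lower below 0.008 m) and z of shaft in the frame of lift below 0.112 m and angle between shaft's own z axis and vertical below 0.2 rad and contact force between the fingers and shaft above 1 N), for 0.05 s.
2. the foot has come out below the lower bushing of the same pair ((horizontal distance between shaft and left_lower below 0.004 m or horizontal distance between shaft and right_lower below 0.004 m) and z of shaft in the frame of lift below 0.032 m and angle between shaft's own z axis and vertical below 0.2 rad and contact force between the fingers and shaft above 1 N), for 0.2 s.
At the end, for the whole second after the job is handed in: Spare shaft in both bushings of the empty pair (ends within 4 mm of their axes), hub within 5 mm of the fitted hub's height, gripped (over 2 N), at rest, under 12 N against the lift unit; tubes upright within 20 mm of their start, bystanders within 30 mm (((horizontal distance between shaft and left_lower below 0.004 m and horizontal distance between shaft_hub and left_upper below 0.004 m) or (horizontal distance between shaft and right_lower below 0.004 m and horizontal distance between shaft_hub and right_upper below 0.004 m)) and z of shaft_hub in the frame of fitted between -0.005 and 0.005 m and contact force between the fingers and shaft above 2 N and contact force between shaft and lift below 12 N and linear speed of shaft below 0.01 m/s and angle between each of tube1, tube2, tube3's own z axis and vertical below 0.25 rad and distance of each of segment, probe_arm, driver, grease from where it was at the start of the episode below 0.03 m); the arm keeps its last pose, push and grip.
It fails at once if a tube is pulled from its opening or tipped (distance of any of tube1, tube2, tube3 from where it was at the start of the episode above 0.02 m).
It fails at once if a bystander is pushed away (distance of any of segment, probe_arm, driver, grease from where it was at the start of the episode above 0.03 m).
It also fails if it takes over 48 s, if anything falls off the work surface, if the arm or the gripper's body presses on something with over 40 N, if the wrist force passes 120 N, or if a joint passes its speed limit or range.

## Working session

There is one attempt and no reset: what is moved stays moved. The work goes in short steps, Python scripts to look and compute and a shell command to move; the robot and the scene stay as the last step left them, time stands still between calls to the robot, and variables do not carry over. Pictures are saved under pics/ and viewed, at most 10 in all, crops included, and the job is handed in when it is done.

```bash
mkdir -p pics
cat > h.py <<'E'
import numpy as np, cv2
from workcell import ctrl
def save(n,im): cv2.imwrite('pics/'+n+'.png',cv2.cvtColor(im,cv2.COLOR_RGB2BGR))
def cam(n):
    m=ctrl.camera_model(n); K=np.array(m['intrinsics']); R=cv2.Rodrigues(np.array(m['rvec'],float))[0]; t=np.array(m['tvec'],float).ravel(); return K,R,t
def cloud(n,d):
    K,R,t=cam(n); v,u=np.mgrid[:d.shape[0],:d.shape[1]]
    c=np.stack([(u-K[0,2])/K[0,0]*d,(v-K[1,2])/K[1,1]*d,d],-1)
    w=(c-t)@R; w[d==0]=np.nan; return w
E
python3 - <<'E'
from h import *
o=ctrl.get_obs(); print({k:np.round(v,3) for k,v in o.items()})
for n in('scene','side'):
    im,d=ctrl.read_camera(n); save(n+'0',im); np.save(n+'0.npy',d); np.save(n+'0im.npy',im)
    print(n,{k:np.round(v,3).tolist() for k,v in ctrl.camera_model(n).items()})
    for th in('lift','fitted','shaft','shaft_hub','rack','tube1','segment','probe_arm','driver','grease'):
        print(th,[(np.round(r['xyz'],3).tolist(),round(r['p'],2)) for r in ctrl.recognise(n,th)][:6])
print({k:np.round(v,3).tolist() for k,v in ctrl.camera_model('wrist').items()})
E
```

```text
{'time': np.float64(0.0), 'qpos': array([ 1.1  ,  0.246,  1.559, -0.   ,  1.339, -0.174]), 'qd': array([ 0.002,  0.001, -0.   ,  0.001,  0.   ,  0.001]), 'tau': array([-3.0000e-03, -4.2951e+01, -3.2612e+01, -0.0000e+00,  6.0000e-03,
       -0.0000e+00]), 'eef_pos': array([0.19 , 0.621, 0.23 ]), 'ee_rot': array([-3.14 , -0.   ,  2.845]), 'wrist_force': array([-0.18 ,  0.526,  0.155]), 'moment': array([-0.02 , -0.01 ,  0.023]), 'gripper_force': np.float64(0.0), 'grip_width': np.float64(1.005)}
scene {'intrinsics': [[435.858, 0.0, 321.533], [0.0, 435.858, 203.441], [0.0, 0.0, 1.0]], 'rvec': [1.833, 2.078, -0.537], 'tvec': [0.029, -0.465, 1.405]}
lift [([0.582, 0.041, 0.126], 0.92)]
fitted [([0.578, 0.084, 0.186], 0.61), ([0.553, -0.268, 0.077], 0.5)]
shaft [([0.585, -0.284, 0.159], 0.56)]
shaft_hub [([0.563, -0.239, 0.066], 0.59), ([0.588, -0.286, 0.161], 0.51)]
rack [([0.56, -0.239, 0.069], 0.92), ([0.584, -0.287, 0.162], 0.67)]
tube1 [([0.553, -0.268, 0.08], 0.62), ([0.568, -0.238, 0.079], 0.55), ([0.58, -0.129, 0.059], 0.47), ([0.518, -0.2, 0.086], 0.38)]
segment [([0.769, -0.112, 0.
[... 425 characters left out ...]
4), ([0.564, 0.082, 0.184], 0.63), ([0.752, 0.176, 0.02], 0.15)]
shaft_hub [([0.58, -0.294, 0.165], 0.77)]
rack [([0.513, -0.209, 0.076], 0.68), ([0.544, -0.263, 0.062], 0.62)]
tube1 [([0.572, -0.136, 0.053], 0.76), ([0.56, -0.016, 0.075], 0.71), ([0.541, -0.276, 0.082], 0.69), ([0.578, -0.295, 0.16], 0.61), ([0.513, -0.21, 0.079], 0.6)]
segment [([0.742, -0.14, 0.064], 0.95)]
probe_arm [([0.391, -0.014, 0.027], 0.6)]
driver [([0.752, 0.18, 0.018], 0.91)]
grease [([0.485, 0.37, 0.031], 0.84)]
{'intrinsics': [[309.707, 0.0, 320.317], [0.0, 309.707, 201.295], [0.0, 0.0, 1.0]], 'mount': [[0.0, -0.944, -0.329, 0.084], [1.0, -0.0, 0.0, 0.001], [-0.0, -0.329, 0.944, -0.142], [0.0, 0.0, 0.0, 1.0]]}
```

View pics/scene0.png

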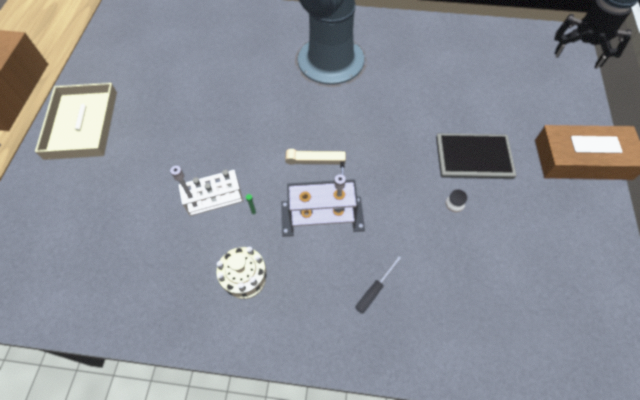

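View pics/side0.png

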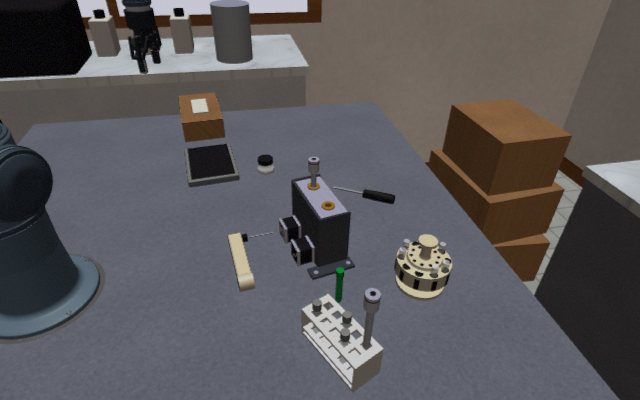

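Spare shaft: hub at scene (177,172), side (372,296), standing in the rack. Fitted shaft: scene (340,180), side (314,162). Empty pair: bushing at scene (305,196), side (328,206). The green tube at scene (250,203), side (340,285) stands outside the rack and is the look-alike.

Next I'll measure all of these.

Run:
```python
from h import *
big=[]
for n,boxes in (('scene',dict(spare=(165,160,190,195),fit=(325,170,355,200),lift=(275,170,375,245),rack=(172,165,246,215))),('side',dict(spare=(358,285,386,345),fit=(304,153,324,190),lift=(275,165,360,280),rack=(295,290,385,385)))):
    im=np.load(n+'0im.npy'); d=np.load(n+'0.npy'); w=cloud(n,d)
    for k,(a,b,c,e) in boxes.items():
        p=w[b:e,a:c].reshape(-1,3); p=p[~np.isnan(p[:,0])]
        if k in('spare','fit'):
            z=p[:,2]; zt=np.percentile(z[z>0.145],97); q=p[abs(z-zt)<.006]
            print(n,k,'top z',zt.round(4),'n',len(q),'mid',((q.min(0)+q.max(0))/2).round(4),'ext',np.ptp(q,0).round(3))
        else:
            h={'lift':.132,'rack':.066}[k]; q=p[abs(p[:,2]-h)<.006]
            r=cv2.minAreaRect((q[:,:2]*1000).astype(np.float32)); print(n,k,len(q),r)
    a,b,c,e=boxes['lift']; big.append(cv2.resize(im[b:e,a:c],None,fx=4,fy=4,interpolation=cv2.INTER_CUBIC))
    a,b,c,e=boxes['rack']; big.append(cv2.resize(im[b:e,a:c],None,fx=4,fy=4,interpolation=cv2.INTER_CUBIC))
W=800;c=np.zeros((600,800,3),np.uint8)
for b,(x,y) in zip([cv2.resize(b,None,fx=min(395/b.shape[1],295/b.shape[0]),fy=min(395/b.shape[1],295/b.shape[0])) for b in big],((0,0),(400,0),(0,300),(400,300))): c[y:y+b.shape[0],x:x+b.shape[1]]=b
save('crop1',c)
```

```text
scene spare top z 0.1874 n 80 mid [ 0.5824 -0.2867  0.1853] ext [0.024 0.024 0.007]
scene fit top z 0.2021 n 83 mid [0.5702 0.0867 0.1999] ext [0.022 0.022 0.007]
scene lift 1697 ((573.913818359375, 46.32110595703125), (73.60570526123047, 161.76321411132812), 10.968551635742188)
scene rack 883 ((549.2661743164062, -247.3104248046875), (62.60810470581055, 144.62022399902344), 24.714191436767578)
side spare top z 0.1869 n 186 mid [ 0.5802 -0.2869  0.1844] ext [0.023 0.024 0.007]
side fit top z 0.2017 n 71 mid [0.5672 0.0847 0.1991] ext [0.023 0.026 0.007]
side lift 1430 ((571.6934814453125, 46.09569549560547), (71.71720123291016, 164.45339965820312), 12.024511337280273)
side rack 2027 ((547.7647094726562, -246.7146453857422), (61.914649963378906, 145.48162841796875), 24.884870529174805)
```

View pics/crop1.png

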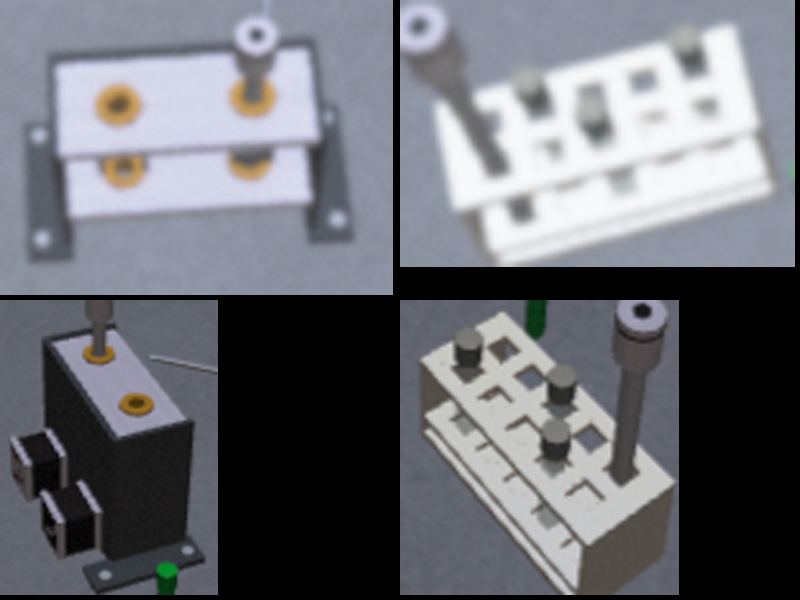

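Crop: the empty pair is the right one (smaller y), with its bushing at crop (118,104). The front faces world +x, with yaw about 11.5°. The spare shaft stands at the rack's corner, alone. It fits the description (12 mm rod with aluminium hub, in a rack opening); the fitted one sits in the lift. Next I'll look at the bushings with the wrist camera.

```bash
python3 -m handwheel '[{"translation":[0.395,-0.614,0.12],"angular":[0,0,-1.075],"gripper":0},{"translation":[0.395,-0.614,0.12],"angular":[0,0,-1.075],"gripper":0},{"translation":[0.395,-0.614,0.12],"angular":[0,0,-1.075],"gripper":0},{"translation":[0.395,-0.614,0.12],"angular":[0,0,-1.075],"gripper":0},{"translation":[0.395,-0.614,0.12],"angular":[0,0,-1.075],"gripper":0}]'
```

```text
time: 1.6
eef_pos: [0.3242, 0.4125, 0.2723]
ee_rot: [3.141, 0.0, 2.089]
wrist_force: [0.4, 0.5, 0.3]
grip_width: 1.001
gripper_force: 0.0
```

```bash
python3 -m handwheel '[{"translation":[0.261,-0.405,0.078],"angular":[0,0,-0.319],"gripper":0},{"translation":[0.261,-0.405,0.078],"angular":[0,0,-0.319],"gripper":0},{"translation":[0.261,-0.405,0.078],"angular":[0,0,-0.319],"gripper":0},{"translation":[0.261,-0.405,0.078],"angular":[0,0,-0.319],"gripper":0},{"translation":[0.261,-0.405,0.078],"angular":[0,0,-0.319],"gripper":0}]'
```

```text
time: 2.1
eef_pos: [0.458, 0.2048, 0.3125]
ee_rot: [3.141, -0.0, 1.776]
wrist_force: [1.0, 0.6, -0.1]
grip_width: 1.001
gripper_force: 0.0
```

```bash
python3 -c "
from h import *
o=ctrl.get_obs();print(o['eef_pos'],o['ee_rot'],o['qpos'])"
```

```text
[0.45797389 0.20484765 0.31250981] [ 3.14052222e+00 -8.72846144e-05  1.77579280e+00] [ 1.94182236e-01 -1.70409950e-01  1.83737333e+00  9.93242876e-05
  1.47355985e+00 -1.08237838e-02]
```

```bash
python3 -m handwheel '[{"translation":[0.127,-0.198,0.038],"angular":[0,0,0],"gripper":0},{"translation":[0.127,-0.198,0.038],"angular":[0,0,0],"gripper":0},{"translation":[0.127,-0.198,0.038],"angular":[0,0,0],"gripper":0},{"translation":[0.127,-0.198,0.038],"angular":[0,0,0],"gripper":0},{"translation":[0.127,-0.198,0.038],"angular":[0,0,0],"gripper":0}]'
cat >> h.py <<'E'
from scipy.spatial.transform import Rotation as Ro
def wmodel(o):
    m=ctrl.camera_model('wrist'); K=np.array(m['intrinsics']); M=np.array(m['mount'])
    T=np.eye(4); T[:3,:3]=Ro.from_euler('xyz',o['ee_rot']).as_matrix(); T[:3,3]=o['eef_pos']
    return K,T@M
def wproj(P,K,T):
    c=(np.atleast_2d(P)-T[:3,3])@T[:3,:3]; rho=np.hypot(c[:,0],c[:,1]); th=np.arctan2(rho,c[:,2])
    return np.stack([K[0,2]+K[0,0]*th*c[:,0]/rho,K[1,2]+K[1,1]*th*c[:,1]/rho],1)
def wray(uv,K,T):
    x=(np.atleast_2d(uv)-K[:2,2])/[K[0,0],K[1,1]]; r=np.hypot(*x.T)[:,None]
    return np.hstack([np.sin(r)*x/r,np.cos(r)])@T[:3,:3].T
def onz(uv,z,K,T):
    d=wray(uv,K,T); return T[:3,3]+d*((z-T[2,3])/d[:,2])[:,None]
def shot(n):
    o=ctrl.get_obs(); im,d=ctrl.read_camera('wrist'); save(n,im); np.save(n+'.npy',im); np.save(n+'_d.npy',d)
    K,T=wmodel(o); np.savez(n+'_m.npz',K=K,T=T); return o,im,d,K,T
E
python3 - <<'E'
from h import *
o,im,d,K,T=shot('w1'); print(o['eef_pos'],o['ee_rot'],T[:3,3])
print(wproj([[.585,.0073,.134],[.569,.0857,.202],[.585,.0073,.052]],K,T))
E
```

```text
time: 2.6
eef_pos: [0.5854, 0.006, 0.3504]
ee_rot: [3.141, 0.0, 1.774]
wrist_force: [0.5, 0.3, -0.4]
grip_width: 1.003
gripper_force: 0.0
[0.5853774  0.00601239 0.35036256] [3.14087697e+00 4.85211731e-04 1.77406877e+00] [0.5691102  0.08977455 0.49235672]
[[318.86347734 168.997009  ]
 [318.75470705 101.93374468]
 [319.02187437 156.0668752 ]]
```

View pics/w1.png

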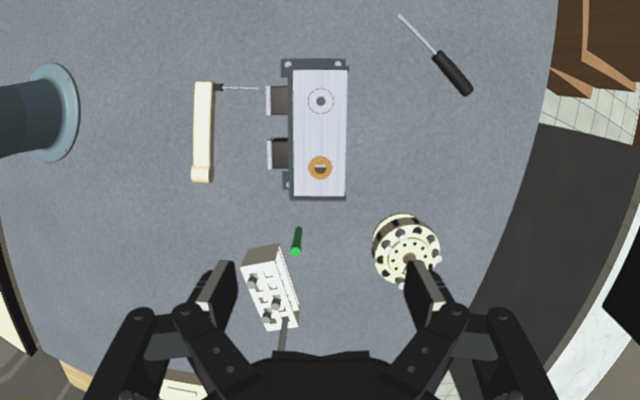

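The wrist view shows the empty bushing at (320,168) and the fitted hub at (320,100), both close to the prediction. I'll refine these.

```bash
cat > meas.py <<'E'
from h import *
def ring(n,z=.134):
    im=np.load(n+'.npy').astype(int); m=np.load(n+'_m.npz'); K,T=m['K'],m['T']
    mask=((im[...,0]-im[...,2]>60)&(im[...,0]>130)).astype(np.uint8); u0=wproj([[.585,.0073,z]],K,T)[0]
    nn,lab,st,ce=cv2.connectedComponentsWithStats(mask); 
    i=min([i for i in range(1,nn) if st[i,4]>80],key=lambda i:np.hypot(*(ce[i]-u0)))
    p=cv2.findContours((lab==i).astype(np.uint8),0,1)[0][0][:,0].astype(float)
    w=onz(p,z,K,T)[:,:2]; (c,r)=cv2.minEnclosingCircle((w*1000).astype(np.float32)); e=cv2.fitEllipse((w*1000).astype(np.float32)); return c,r,e
def deck(n,z=.134):
    im=np.load(n+'.npy').astype(int); m=np.load(n+'_m.npz'); K,T=m['K'],m['T']; d=np.load(n+'_d.npy')
    mask=((im.min(-1)>150)&(abs(im[...,0]-im[...,2])<45)).astype(np.uint8); mask=cv2.morphologyEx(mask,cv2.MORPH_OPEN,np.ones((3,3)))
    nn,lab,st,ce=cv2.connectedComponentsWithStats(mask); u0=wproj([[.577,.0466,z]],K,T)[0]
    i=lab[int(u0[1]),int(u0[0])]; v,u=np.where(lab==i); w=onz(np.stack([u,v],1).astype(float),z,K,T)[:,:2]
    return cv2.minAreaRect((w*1000).astype(np.float32))
def hub(n,xyz,z):
    im=np.load(n+'.npy'); m=np.load(n+'_m.npz'); K,T=m['K'],m['T']; u0=wproj([xyz],K,T)[0].astype(int)
    g=cv2.cvtColor(im,cv2.COLOR_RGB2GRAY); R=25; g=g[u0[1]-R:u0[1]+R,u0[0]-R:u0[0]+R]
    g=cv2.resize(g,None,fx=4,fy=4,interpolation=cv2.INTER_CUBIC)
    c=cv2.HoughCircles(g,cv2.HOUGH_GRADIENT,1,30,param1=60,param2=12,minRadius=30,maxRadius=90)
    out=[]
    for a in c[0][:3]:
        uv=(a[:2]+.5)/4-.5+u0-R; out.append((uv,a[2]/4,onz(uv[None],z,K,T)[0].round(4)))
    return out
E
python3 - <<'E'
from meas import *
print(ring('w1'));print(deck('w1'));print(hub('w1',[.569,.0857,.202],.202))
d=np.load('w1_d.npy');m=np.load('w1_m.npz');K,T=m['K'],m['T']
print(d[98:104:2,314:328:3])
def pt(u,v):
    r=wray([[u,v]],K,T)[0]; c=r@T[:3,:3]; return T[:3,3]+r*d[v,u]/c[2]
for uv in((316,97),(324,104),(320,95),(320,180),(309,168),(331,168),(305,140),(335,130)): print(uv,pt(*uv).round(4))
E
```

```text
((585.8181762695312, 9.0672025680542), 13.377453804016113, ((585.7296752929688, 9.162762641906738), (25.672956466674805, 25.79183006286621), 122.62581634521484))
((577.3650512695312, 48.63004684448242), (62.162445068359375, 149.18006896972656), 11.373876571655273)
[(array([319.25, 100.75]), np.float32(12.575), array([0.5692, 0.0869, 0.202 ])), (array([313.75, 107.  ]), np.float32(20.925), array([0.5654, 0.0801, 0.202 ])), (array([325.75,  96.  ]), np.float32(18.725), array([0.5742, 0.0925, 0.202 ]))]
[[0.2749136  0.27535793 0.27575937 0.27467108 0.2759225 ]
 [0.27558517 0.27653554 0.27432385 0.27610597 0.27596185]
 [0.27603385 0.27624956 0.2759748  0.2768637  0.27754363]]
(316, 97) [0.5656 0.0897 0.1995]
(324, 104) [0.5742 0.0847 0.1998]
(320, 95) [0.5688 0.0923 0.2004]
(320, 180) [ 0.5893 -0.0068  0.1298]
(309, 168) [0.5733 0.006  0.1334]
(331, 168) [0.599  0.0111 0.1324]
(305, 140) [0.5622 0.0375 0.1298]
(335, 130) [0.5942 0.0562 0.1297]
```

```bash
R='{"translation":[-0.004,-0.29,-0.09],"angular":[0,0,0],"gripper":0}'; python3 -m handwheel '[{"translation":[-0.004,-0.29,-0.09],"angular":[0,0,0],"gripper":0},{"translation":[-0.004,-0.29,-0.09],"angular":[0,0,0],"gripper":0},{"translation":[-0.004,-0.29,-0.09],"angular":[0,0,0],"gripper":0},{"translation":[-0.004,-0.29,-0.09],"angular":[0,0,0],"gripper":0},{"translation":[-0.004,-0.29,-0.09],"angular":[0,0,0],"gripper":0}]'
```

```text
time: 3.15
eef_pos: [0.5807, -0.2318, 0.2753]
ee_rot: [3.141, 0.0, 1.776]
wrist_force: [0.2, 0.4, 0.1]
grip_width: 0.998
gripper_force: 0.0
```

```bash
python3 - <<'E'
from meas import *
o=shot('w2')[0]
E
python3 -m handwheel '[{"translation":[0,-0.055,-0.015],"angular":[0,0,0],"gripper":0},{"translation":[0,-0.055,-0.015],"angular":[0,0,0],"gripper":0},{"translation":[0,-0.055,-0.015],"angular":[0,0,0],"gripper":0}]'
python3 - <<'E'
from meas import *
o,im,d,K,T=shot('w3'); print(o['eef_pos'],o['ee_rot'])
P=[.5813,-.2868,.186]
for n in('w2','w3'):
    m=np.load(n+'_m.npz'); print(n,wproj([P],m['K'],m['T']),hub(n,P,.186)[:2])
u=wproj([P],K,T)[0].astype(int)
for du,dv in((-6,-6),(6,-6),(0,-9),(0,9)):
    v=u+[du,dv]; r=wray([v],K,T)[0]; c=r@T[:3,:3]; print((T[:3,3]+r*d[v[1],v[0]]/c[2]).round(4))
E
```

```text
time: 3.5
eef_pos: [0.5804, -0.286, 0.2598]
ee_rot: [-3.141, -0.001, 1.774]
wrist_force: [-0.1, 2.0, 0.3]
grip_width: 1.002
gripper_force: 0.0
[ 0.58042267 -0.28595631  0.25978693] [-3.14057012e+00 -1.39215596e-03  1.77359866e+00]
w2 [[306.52970089 265.57180079]] [(array([308. , 262.5]), np.float32(13.7), array([ 0.582 , -0.2835,  0.186 ])), (array([305.5 , 270.75]), np.float32(18.625), array([ 0.5814, -0.2922,  0.186 ]))]
w3 [[319.58127494 215.72282269]] [(array([321.75, 214.25]), np.float32(15.075), array([ 0.5827, -0.2853,  0.186 ])), (array([321.5 , 205.25]), np.float32(15.1), array([ 0.581 , -0.2783,  0.186 ]))]
[ 0.5755 -0.283   0.1846]
[ 0.5842 -0.2808  0.1858]
[ 0.5793 -0.2791  0.1865]
[ 0.5823 -0.2939  0.185 ]
```

View pics/w3.png

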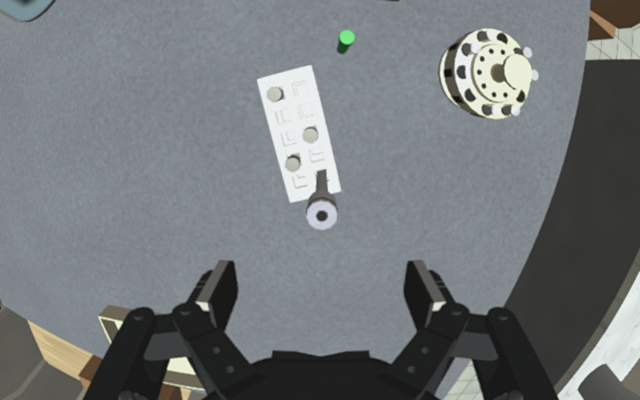

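The hub is at (322,214), the three tubes are at (275,94), (310,135) and (292,163), and the green look-alike is at (347,38) outside the rack. The hub stands alone at the corner, so I'll descend onto it.

```bash
python3 -m handwheel '[{"translation":[0.002,0.001,-0.04],"angular":[0,0,0],"gripper":0},{"translation":[0.002,0.001,-0.08],"angular":[0,0,0],"gripper":0},{"translation":[0.002,0.001,-0.108],"angular":[0,0,0],"gripper":0},{"translation":[0.002,0.001,-0.108],"angular":[0,0,0],"gripper":0},{"translation":[0.002,0.001,-0.108],"angular":[0,0,0],"gripper":0.3}]' 70
python3 -m handwheel '[{"translation":[0,0,0],"angular":[0,0,0],"gripper":1},{"translation":[0,0,0],"angular":[0,0,0],"gripper":1},{"translation":[0,0,0],"angular":[0,0,0],"gripper":1},{"translation":[0,0,0],"angular":[0,0,0],"gripper":1},{"translation":[0,0,0],"angular":[0,0,0],"gripper":1}]' 70
```

```text
time: 4.05
eef_pos: [0.5837, -0.2831, 0.154]
ee_rot: [3.141, 0.001, 1.777]
wrist_force: [0.4, -0.9, 0.8]
grip_width: 0.857
gripper_force: 0.0
time: 4.55
eef_pos: [0.5835, -0.2848, 0.1545]
ee_rot: [3.141, 0.002, 1.776]
wrist_force: [-0.5, -0.3, 7.2]
grip_width: 0.259
gripper_force: 68.4
```

```bash
python3 -c "
from h import *
o=ctrl.get_obs();print(o['eef_pos'],o['ee_rot'],o['wrist_force'])"
python3 -m handwheel '[{"translation":[0,0,0.03],"angular":[0,0,0],"gripper":1},{"translation":[0,0,0.07],"angular":[0,0,0],"gripper":1},{"translation":[0,0,0.11],"angular":[0,0,0],"gripper":1},{"translation":[0,0,0.15],"angular":[0,0,0],"gripper":1},{"translation":[0,0,0.16],"angular":[0,0,0],"gripper":1}]'
python3 -m handwheel '[{"translation":[0.003,0.05,0],"angular":[0,0,0],"gripper":1},{"translation":[0.003,0.1,0],"angular":[0,0,0],"gripper":1},{"translation":[0.003,0.145,0],"angular":[0,0,0],"gripper":1},{"translation":[0.003,0.19,0],"angular":[0,0,0],"gripper":1},{"translation":[0.003,0.23,0],"angular":[0,0,0],"gripper":1}]'
```

```text
[ 0.58348058 -0.28480313  0.15450375] [3.14050989e+00 2.04415109e-03 1.77576774e+00] [-0.4625951  -0.32632207  7.18156083]
time: 5.05
eef_pos: [0.5845, -0.2851, 0.3187]
ee_rot: [3.135, 0.007, 1.776]
wrist_force: [0.4, -0.6, -1.3]
grip_width: 0.26
gripper_force: 69.0
time: 5.55
eef_pos: [0.585, -0.0518, 0.3107]
ee_rot: [-3.139, -0.002, 1.776]
wrist_force: [1.0, -0.3, -2.0]
grip_width: 0.259
gripper_force: 69.0
```

```bash
python3 -m handwheel '[{"translation":[0,0.03,0],"angular":[0,0,0],"gripper":1},{"translation":[0,0.05,0],"angular":[0,0,0],"gripper":1},{"translation":[0,0.064,0],"angular":[0,0,0],"gripper":1},{"translation":[0,0.064,0],"angular":[0,0,0],"gripper":1},{"translation":[0,0.064,0],"angular":[0,0,0],"gripper":1}]'
python3 - <<'E'
from meas import *
o,im,d,K,T=shot('w4'); print(o['eef_pos'],o['ee_rot'],o['wrist_force'],o['moment'])
for n in('scene','side'):
    a,b=ctrl.read_camera(n); save(n+'1',a); np.save(n+'1im.npy',a); np.save(n+'1.npy',b)
s=np.load('side1im.npy')[100:260,230:430]; s=cv2.resize(s,(750,600)); 
save('side1c',s)
E
```

```text
time: 6.05
eef_pos: [0.5858, 0.0094, 0.3119]
ee_rot: [-3.14, 0.0, 1.776]
wrist_force: [0.3, -0.7, -0.7]
grip_width: 0.264
gripper_force: 69.0
[0.58582263 0.00943497 0.3119385 ] [-3.14045835e+00  2.88490194e-05  1.77563821e+00] [ 0.25598571 -0.66418471 -0.6893069 ] [-0.03319004 -0.01121464  0.00253437]
```

View pics/w4.png

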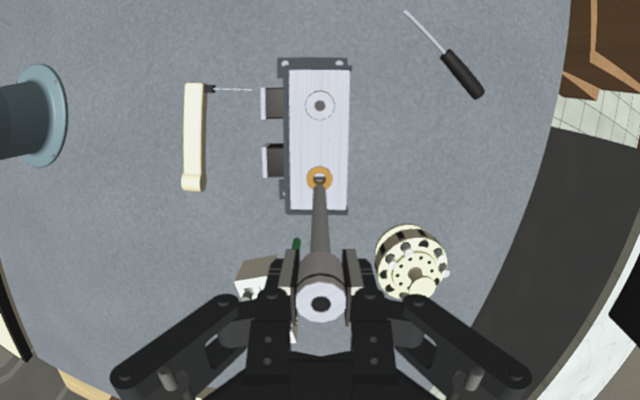

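View pics/side1c.png

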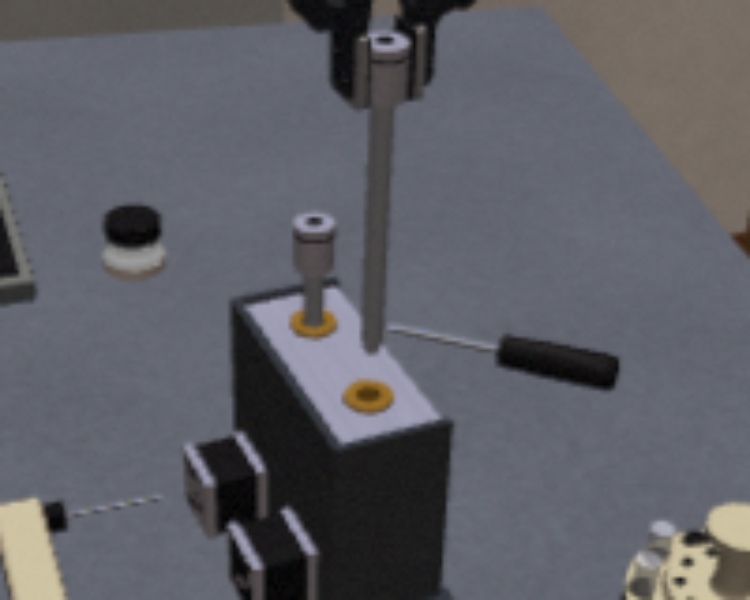

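Both views show the shaft over the empty bushing, with the foot at side-crop (372,350) and the bushing at (368,396). I'll fit the shaft axis from scene, side and wrist images.

```bash
cat > axis.py <<'E'
from meas import *
from scipy.optimize import least_squares
def pproj(n,P):
    K,R,t=cam(n); c=P@R.T+t; q=c@K.T; return q[:,:2]/q[:,2:]
def centers(a,b,prj,x,zs):
    """mid of the changed band perpendicular to the predicted axis, subpixel, at heights zs"""
    df=np.abs(a.astype(float)-b).sum(-1) if b is not None else None
    out=[]
    for z in zs:
        P=np.array([[x[0]+x[2]*z,x[1]+x[3]*z,z],[x[0]+x[2]*z,x[1]+x[3]*z,z+.01]]); p,q=prj(P); t=(q-p)/np.linalg.norm(q-p); nrm=np.array([-t[1],t[0]])
        s=np.arange(-9,9.01,.25); m=(p+s[:,None]*nrm).astype(np.float32)
        pr=cv2.remap(a,m[:,:1],m[:,1:],cv2.INTER_LINEAR)[:,0].astype(float).sum(-1); pb=cv2.remap(b,m[:,:1],m[:,1:],cv2.INTER_LINEAR)[:,0].astype(float).sum(-1)
        w=abs(pr-pb); w=np.where(w>40,w,0)
        if w.sum()>0:
            on=np.where(w>0.5*w.max())[0]; out.append((z,p+nrm*(s[on[0]]+s[on[-1]])/2,nrm,(on[-1]-on[0])*.25))
    return out
def fit(tag,zt,x0):
    x=np.array(x0,float); zs=np.linspace(zt[0],zt[1],12)
    for it in range(3):
        obs=[(n,c) for n in('scene','side') for c in centers(np.load(n+tag+'im.npy'),np.load(n+'0im.npy'),lambda P:pproj(n,P),x,zs)]
        f=lambda x:[(pproj(n,np.array([[x[0]+x[2]*z,x[1]+x[3]*z,z]]))[0]-u)@nr for n,(z,u,nr,wd) in obs]
        r=least_squares(f,x,loss='soft_l1',x_scale=[.01,.01,.05,.05]); x=r.x
    return x,np.round(r.fun,2),[round(c[3],1) for n,c in obs]
E
python3 - <<'E'
from axis import *
x,r,w=fit('1',(.175,.295),[.5855,.009,0,0]); print(x,r,w)
print('foot .163',x[:2]+x[2:]*.163,'hub .314',x[:2]+x[2:]*.314)
# bushing in the same cameras
for n in('scene','side'):
    im=np.load(n+'0im.npy').astype(int); m=((im[...,0]-im[...,2]>60)&(im[...,0]>120)).astype(np.uint8); u0=pproj(n,np.array([[.5857,.0091,.134]]))[0]
    k,lab,st,ce=cv2.connectedComponentsWithStats(m); i=min([i for i in range(1,k) if st[i,4]>40],key=lambda i:np.hypot(*(ce[i]-u0)))
    p=cv2.findContours((lab==i).astype(np.uint8),0,1)[0][0][:,0].astype(float)
    K,R,t=cam(n); d=np.c_[(p-K[:2,2])/K[0,0],np.ones(len(p))]@R; C=-R.T@t; q=C+d*((.134-C[2])/d[:,2])[:,None]
    print(n,u0,ce[i],cv2.fitEllipse((q[:,:2]*1000).astype(np.float32)))
print(ring('w4'),hub('w4',[.5691,.0866,.2008],.2008)[0])
E
```

```text
[0.58104232 0.0034393  0.0144209  0.01175541] [-0.33  0.03 -0.1  -0.11  0.13  0.13  0.24  0.36  1.86 -0.9  -0.66  0.37
 -0.01 -0.26 -0.13 -0.01 -0.13 -0.01  0.11 -0.01 -0.01  0.11 -0.01] [np.float64(4.8), np.float64(5.0), np.float64(5.2), np.float64(5.2), np.float64(5.2), np.float64(5.2), np.float64(5.0), np.float64(4.8), np.float64(0.2), np.float64(8.2), np.float64(10.2), np.float64(4.8), np.float64(6.0), np.float64(6.0), np.float64(5.8), np.float64(6.0), np.float64(5.8), np.float64(6.0), np.float64(6.2), np.float64(6.0), np.float64(6.5), np.float64(6.2), np.float64(6.5)]
foot .163 [0.58339292 0.00535544] hub .314 [0.58557048 0.0071305 ]
scene [305.04169172 196.28650621] [304.57575758 196.06060606] ((585.21630859375, 7.9873433113098145), (21.886383056640625, 22.732372283935547), 76.70915985107422)
side [328.71301217 204.29063888] [327.92857143 205.21428571] ((583.4409790039062, 6.806281566619873), (23.582101821899414, 25.5063419342041), 70.23780059814453)
((585.468017578125, 9.417618751525879), 13.498428344726562, ((585.4380493164062, 9.831146240234375), (23.3824405670166, 25.03997230529785), 104.72151184082031)) (array([319.25, 104.75]), np.float32(15.4), array([0.57  , 0.0874, 0.2008]))
```

Run:
```python
from meas import *
im=np.load('w4.npy'); m=np.load('w4_m.npz'); K,T=m['K'],m['T']
a=np.radians(11.4); ex=np.array([np.cos(a),np.sin(a)]); ey=np.array([-ex[1],ex[0]])
g=im.astype(float).sum(-1)
cs=[]
for v in range(184,250,5):
    row=g[v,290:350]; med=np.convolve(np.r_[row[:1],row,row[-1:]],np.ones(3)/3,'valid'); gr=np.gradient(med)
    l=10+np.argmin(gr[10:32]); r=28+np.argmax(gr[28:50]); cs.append((v,290+l,290+r,290+(l+r)/2))
print(cs)
for z in(.163,.2,.25,.3):
    print(z,[wproj([[*(np.array([.5857,.0091])+o*ex),z]],K,T)[0].round(1).tolist() for o in(-.006,0,.006)])
c=im[150:270,270:370]; save('w4c',cv2.resize(c,None,fx=5,fy=5,interpolation=cv2.INTER_CUBIC))
```

```text
[(184, np.int64(307), np.int64(331), np.float64(319.0)), (189, np.int64(312), np.int64(326), np.float64(319.0)), (194, np.int64(313), np.int64(325), np.float64(319.0)), (199, np.int64(312), np.int64(326), np.float64(319.0)), (204, np.int64(312), np.int64(326), np.float64(319.0)), (209, np.int64(312), np.int64(327), np.float64(319.5)), (214, np.int64(311), np.int64(318), np.float64(314.5)), (219, np.int64(311), np.int64(328), np.float64(319.5)), (224, np.int64(311), np.int64(328), np.float64(319.5)), (229, np.int64(311), np.int64(328), np.float64(319.5)), (234, np.int64(311), np.int64(329), np.float64(320.0)), (239, np.int64(310), np.int64(329), np.float64(319.5)), (244, np.int64(310), np.int64(329), np.float64(319.5)), (249, np.int64(310), np.int64(330), np.float64(320.0))]
0.163 [[312.7, 186.4], [318.9, 186.4], [325.0, 186.4]]
0.2 [[311.7, 198.4], [318.7, 198.5], [325.6, 198.5]]
0.25 [[309.9, 220.8], [318.3, 220.8], [326.7, 220.9]]
0.3 [[307.2, 254.8], [317.8, 254.9], [328.4, 255.0]]
```

View pics/w4c.png

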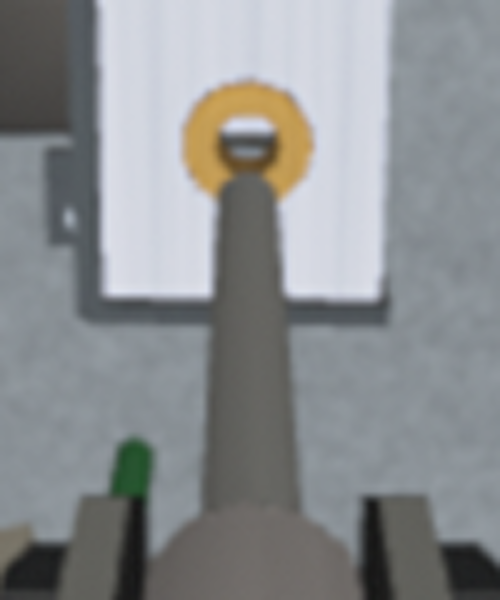

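The shaft leans about 0.01 rad towards +x and +y, and its foot sits about 1.8 mm towards -y. All views agree, so I'll correct both and then enter the upper bushing.

```bash
python3 -m handwheel '[{"translation":[-0.001,0.0005,0],"angular":[0.009,-0.011,0],"gripper":1},{"translation":[-0.001,0.0005,-0.005],"angular":[0.009,-0.011,0],"gripper":1},{"translation":[-0.001,0.0005,-0.012],"angular":[0.009,-0.011,0],"gripper":1},{"translation":[-0.001,0.0005,-0.016],"angular":[0.009,-0.011,0],"gripper":1},{"translation":[-0.001,0.0005,-0.016],"angular":[0.009,-0.011,0],"gripper":1}]'
python3 - <<'E'
from axis import *
for n in('scene','side'):
    a,b=ctrl.read_camera(n); np.save(n+'2im.npy',a)
o=shot('w5')[0]; print(o['eef_pos'],o['ee_rot'],o['wrist_force'])
x,r,w=fit('2',(.165,.275),[.5855,.009,0,0]); print(x,r)
print('foot .147',x[:2]+x[2:]*.147,'hub .298',x[:2]+x[2:]*.298)
E
```

```text
time: 6.7
eef_pos: [0.5844, 0.0105, 0.2953]
ee_rot: [3.131, -0.007, 1.776]
wrist_force: [0.6, -0.4, -1.0]
grip_width: 0.256
gripper_force: 69.0
[0.58489753 0.01049334 0.29644494] [ 3.12940934 -0.00673095  1.77593278] [ 0.00324098  0.24867497 -2.00872173]
[0.58196758 0.00672955 0.0083604  0.00737617] [-0.39 -0.38  1.12  0.   -0.12  0.01 -0.11  0.14  0.27  0.15  0.28 -0.84
 -0.25  0.63 -0.24  0.02 -0.22  0.03 -0.08  0.17 -0.07  0.19  0.07 -0.17]
foot .147 [0.58319656 0.00781384] hub .298 [0.58445898 0.00892765]
```

```bash
python3 -m handwheel '[{"translation":[0.0006,-0.0003,-0.008],"angular":[0,0,0],"gripper":1},{"translation":[0.0006,-0.0003,-0.014],"angular":[0,0,0],"gripper":1},{"translation":[0.0006,-0.0003,-0.020],"angular":[0,0,0],"gripper":1},{"translation":[0.0006,-0.0003,-0.025],"angular":[0,0,0],"gripper":1},{"translation":[0.0006,-0.0003,-0.025],"angular":[0,0,0],"gripper":1}]'
```

```text
time: 7.35
eef_pos: [0.5849, 0.0101, 0.2703]
ee_rot: [3.131, -0.007, 1.776]
wrist_force: [-1.6, 0.1, -1.3]
grip_width: 0.26
gripper_force: 69.1
```

```bash
python3 -m handwheel '[{"translation":[0,0,-0.008],"angular":[0,0,0],"gripper":1},{"translation":[0,0,-0.016],"angular":[0,0,0],"gripper":1},{"translation":[0,0,-0.024],"angular":[0,0,0],"gripper":1},{"translation":[0,0,-0.032],"angular":[0,0,0],"gripper":1},{"translation":[0,0,-0.032],"angular":[0,0,0],"gripper":1}]'
python3 -c "
from h import *
o=ctrl.get_obs();print(o['wrist_force'],o['moment'],o['eef_pos'])"
```

```text
time: 7.85
eef_pos: [0.5849, 0.0103, 0.2377]
ee_rot: [3.131, -0.008, 1.776]
wrist_force: [-2.2, 0.1, -2.3]
grip_width: 0.262
gripper_force: 69.1
[-2.19270206  0.1450327  -2.25020363] [-0.29399663  0.29911342  0.03753803] [0.58494299 0.01032499 0.23771719]
```

Run:
```python
from axis import *
for n in('scene','side'):
    a,b=ctrl.read_camera(n); np.save(n+'3im.npy',a); o=ctrl.get_obs(); print(o['wrist_force'].round(2),o['moment'].round(3))
o=shot('w6')[0]; print(o['wrist_force'].round(2),o['moment'].round(3))
x,r,w=fit('3',(.145,.225),[.5855,.009,0,0]); print(x,r)
print('at .134',x[:2]+x[2:]*.134,'at .052',x[:2]+x[2:]*.052,'hub .239',x[:2]+x[2:]*.239)
c=np.load('w6.npy')[130:290,250:390]; save('w6c',cv2.resize(c,None,fx=3.7,fy=3.7,interpolation=cv2.INTER_CUBIC))
```

```text
[-0.76 -0.4  -2.23] [-0.269  0.443  0.003]
[-2.25 -1.4  -3.3 ] [-0.297  0.569 -0.038]
[-2.25 -1.4  -3.3 ] [-0.297  0.569 -0.038]
[0.58262299 0.00427683 0.00863312 0.02143547] [-0.06 -0.18 -0.18 -0.05  0.08  0.33  0.84  0.09 -0.41 -0.28 -0.02 -0.31
 -0.05 -0.05 -0.17  0.84  0.22 -0.02  0.11 -0.14 -0.13  0.   -0.12]
at .134 [0.58377983 0.00714918] at .052 [0.58307191 0.00539147] hub .239 [0.58468631 0.00939991]
```

View pics/w6c.png

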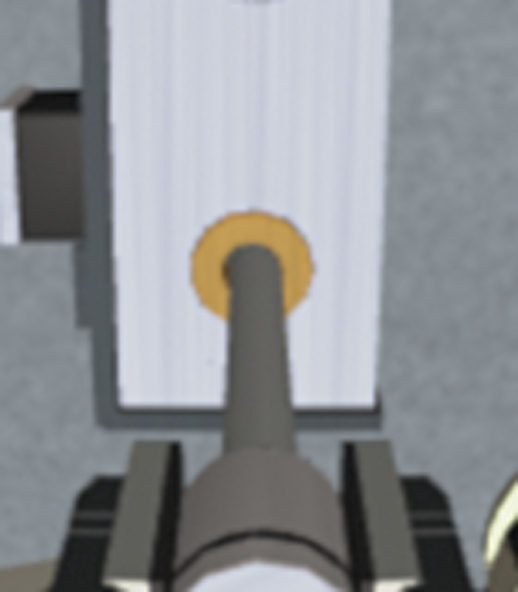

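The gap is on the bore's -x side, and the forces say the shaft presses to +x and slightly +y. I'll shift accordingly.

```bash
python3 -m handwheel '[{"translation":[-0.001,-0.0012,0],"angular":[0.004,-0.002,0],"gripper":1},{"translation":[-0.001,-0.0012,0],"angular":[0.004,-0.002,0],"gripper":1},{"translation":[-0.001,-0.0012,0],"angular":[0.004,-0.002,0],"gripper":1},{"translation":[-0.001,-0.0012,0],"angular":[0.004,-0.002,0],"gripper":1}]'
python3 - <<'E'
from axis import *
for n in('scene','side'):
    a,b=ctrl.read_camera(n); np.save(n+'4im.npy',a); o=ctrl.get_obs(); print(o['wrist_force'].round(2),o['moment'].round(3),o['eef_pos'])
x,r,w=fit('4',(.145,.222),[.5855,.009,0,0]); print(x,r)
print('at .134',x[:2]+x[2:]*.134,'at .052',x[:2]+x[2:]*.052,'hub .239',x[:2]+x[2:]*.239)
E
```

```text
time: 8.4
eef_pos: [0.5848, 0.009, 0.2401]
ee_rot: [3.125, -0.01, 1.776]
wrist_force: [0.1, 0.0, -1.3]
grip_width: 0.263
gripper_force: 69.1
[-0.77  0.85 -1.41] [ 0.012  0.313 -0.037] [0.58480701 0.00895842 0.24010052]
[-1.27  1.15 -0.81] [-0.028  0.252  0.02 ] [0.58479222 0.00900062 0.24005945]
[0.58357002 0.00446471 0.00217513 0.01372466] [ 0.02 -0.11 -0.23 -0.11 -0.11  0.14  1.26  0.26  0.01 -0.49 -0.24 -0.23
 -0.11 -0.12 -0.12  0.25  1.49 -0.13 -0.01 -0.02 -0.15 -0.03 -0.16]
at .134 [0.58386149 0.00630381] at .052 [0.58368312 0.00517839] hub .239 [0.58408987 0.0077449 ]
```

```bash
python3 -m handwheel '[{"translation":[-0.0006,0,-0.008],"angular":[0.004,0,0],"gripper":1},{"translation":[-0.0006,0,-0.016],"angular":[0.004,0,0],"gripper":1},{"translation":[-0.0006,0,-0.024],"angular":[0.004,0,0],"gripper":1},{"translation":[-0.0006,0,-0.030],"angular":[0.004,0,0],"gripper":1},{"translation":[-0.0006,0,-0.030],"angular":[0.004,0,0],"gripper":1}]'
python3 -c "
from h import *
o=ctrl.get_obs();print(o['wrist_force'],o['moment'],o['eef_pos'])"
```

```text
time: 9.0
eef_pos: [0.5833, 0.0091, 0.2081]
ee_rot: [3.127, -0.015, 1.776]
wrist_force: [0.0, -0.1, -1.2]
grip_width: 0.258
gripper_force: 69.0
[ 0.02049253 -0.133499   -1.22914055] [-0.07496383  0.05033612 -0.00061744] [0.58334627 0.00910702 0.20805494]
```

```bash
python3 -m handwheel '[{"translation":[0,0,-0.005],"angular":[0,0,0],"gripper":1},{"translation":[0,0,-0.009],"angular":[0,0,0],"gripper":1},{"translation":[0,0,-0.013],"angular":[0,0,0],"gripper":1},{"translation":[0,0,-0.013],"angular":[0,0,0],"gripper":1}]'
python3 -c "
from h import *
o=ctrl.get_obs();print(o['wrist_force'],o['moment'],o['eef_pos'])"
```

```text
time: 9.4
eef_pos: [0.5836, 0.009, 0.1959]
ee_rot: [3.127, -0.015, 1.776]
wrist_force: [-1.1, 0.0, -1.0]
grip_width: 0.263
gripper_force: 69.0
[-1.05547238  0.03764706 -0.98927834] [-0.01571429 -0.00682701 -0.00663551] [0.58355388 0.00901402 0.19590912]
```

The foot is in the lower bushing with almost no force. Continuing to the target height, TCP z about 0.169.

```bash
python3 -m handwheel '[{"translation":[0,0,-0.006],"angular":[0,0,0],"gripper":1},{"translation":[0,0,-0.012],"angular":[0,0,0],"gripper":1},{"translation":[0,0,-0.018],"angular":[0,0,0],"gripper":1},{"translation":[0,0,-0.023],"angular":[0,0,0],"gripper":1},{"translation":[0,0,-0.0265],"angular":[0,0,0],"gripper":1}]'
python3 -m handwheel '[{"translation":[0,0,0],"angular":[0,0,0],"gripper":1},{"translation":[0,0,0],"angular":[0,0,0],"gripper":1},{"translation":[0,0,0],"angular":[0,0,0],"gripper":1},{"translation":[0,0,0],"angular":[0,0,0],"gripper":1}]'
python3 - <<'E'
from axis import *
for n in('scene','side'):
    a,b=ctrl.read_camera(n); np.save(n+'5im.npy',a); np.save(n+'5.npy',b); o=ctrl.get_obs(); print(o['wrist_force'].round(2),o['moment'].round(3),o['eef_pos'],o['time'])
o,im,d,K,T=shot('w7')
def pt(u,v):
    r=wray([[u,v]],K,T)[0]; c=r@T[:3,:3]; return T[:3,3]+r*d[v,u]/c[2]
u=wproj([[.5691,.0866,.2008],[.5857,.0091,.2008]],K,T); print(u)
for c in u.astype(int):
    q=np.array([pt(c[0]+i,c[1]+j) for i in range(-9,10,2) for j in range(-9,10,2)]); q=q[abs(q[:,2]-.2)<.008]; print(len(q),np.median(q,0).round(4),'hub top')
im=np.load('side5im.npy'); A=cv2.resize(im[140:230,280:370],(400,400),interpolation=cv2.INTER_CUBIC); B=cv2.resize(np.load('w7.npy')[40:360,160:480],(400,400)); save('fin',np.hstack([A,B]))
E
```

```text
time: 9.9
eef_pos: [0.5837, 0.009, 0.1694]
ee_rot: [3.126, -0.014, 1.776]
wrist_force: [-0.4, -0.3, -0.9]
grip_width: 0.259
gripper_force: 69.1
time: 10.3
eef_pos: [0.5841, 0.0089, 0.1705]
ee_rot: [3.125, -0.014, 1.776]
wrist_force: [-0.4, -0.9, -2.8]
grip_width: 0.261
gripper_force: 69.1
[ 0.1  -0.26 -1.34] [-0.095  0.049  0.022] [0.58409879 0.00893316 0.17046295] 10.35
[ 0.85  0.31 -1.91] [-0.041  0.037  0.024] [0.58408313 0.00892343 0.17043765] 10.4
[[321.54906275 113.55824633]
 [322.3847338  299.28847159]]
99 [0.5688 0.0868 0.201 ] hub top
100 [0.5854 0.0098 0.2015] hub top
```

View pics/fin.png

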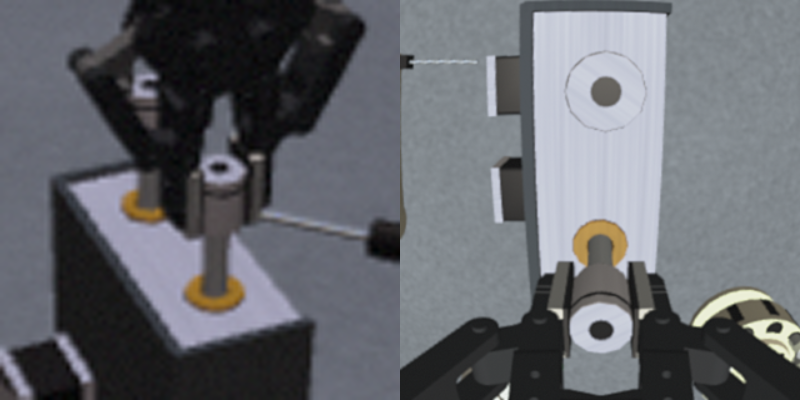

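The spare is in both bushings. The hub tops read 201.0 mm (fitted) and 201.5 mm (spare), and side forces are under about 1 N. Handing in.

```bash
python3 -c "
from workcell import ctrl
print(ctrl.close_job())"
```

```text
the job is handed in; nothing more can be done
None
```

I handed the job in with the spare shaft threaded through both bushings of the empty (right) pair and still gripped; its hub top measured within about 1 mm of the fitted hub's and side force on the wrist was about 1 N or less, but the hand-in returned no verdict.

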